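Press a label holder home behind a sheet tray's lip

ROBOT

A 6-joint arm with a two-finger parallel gripper is mounted at the origin on the work surface. World frame = base frame: x ahead of the robot, y to its left, z up, the work surface at z = 0. Lengths are in mm, angles in rad, forces in N, time in s.
With the tool pointing down it reaches from about 350 to 875 mm from the base axis. Payload 4.2 kg.
Tool frame: the origin (TCP) lies midway between the tips of the shut fingers; the grasp point (between the pads) lies 19 mm behind it; z points along the fingers, y is the line along which they close (so a half turn about z gives the same grasp; the last joint's range is limited). The gripper opens to 87 mm and grips with 3 to 60 N. Pads are 19 mm wide; open, the fingers measure 117 mm over their backs; the gripper's body (75 mm by 190 mm) begins 51 mm behind the grasp point.
Start: joints at [1.597, 0.385, 0.008, 0, -1.194, -0.259], TCP at [144.158, 608.126, 222.55] pointing down, gripper open.
Joint ranges: [-3.14, 3.14], [-1.21, 2.06], [-1.07, 1.41], [-3.16, 2.05], [-2.99, -0.16], [-3.1, 3.1]. Speed limits (rad/s): [2.79, 2.79, 3.14, 3.14, 3.14, 3.14].

INTERFACE

Orientations are given as a unit quaternion [w, x, y, z].
In Python, from station import sense, camera, close_job gives the robot as it stands. The module is installed in compiled form; this text tells all that it offers.
- The arm moves only by the tool move_arm, never from a script. Its argument "rows" is a list of rows, each an object of numbers: "x", "y", "z": the shift along the tool's x, y, z in cm; "ax", "ay", "az": the turn, a rotation vector about the tool's x, y, z in rad; "jaw": the finger opening in cm, from 0 to 8.7. In form: [{"x": .., "y": .., "z": .., "ax": .., "ay": .., "az": .., "jaw": ..}, ...]. A call has 1 to 10 rows; each row is the pose to reach, as a shift and turn from the pose commanded when the call began, along the tool's axes at that moment; what a row does not reach only later rows make up. A row lasts 1/12 s, in which the tool goes at most 41.7 mm and 7.16 degrees, less where a joint would pass 70% of its speed; a pose out of reach is approached as far as the arm can. A call with a gripper value outside its range is refused whole. The fingers move at their own pace and stop on an object; "force" is the grip in N (left out, the last holds). Time passes only in rows, so rows that repeat a pose let the fingers close. It gives the time, the measured TCP pose, the force, the opening and the grip force at its end, in the units of the state.
- sense(): the state, without advancing time (a new reading comes with each control period).
- camera(name): name is "scene" or "side" or "wrist"; returns a dict with "img" (400x640x3 uint8, red, green, blue), "depth" (400x640 float32, mm along the optical axis (not along the pixel's ray), 0 where there is no reading), "camera_matrix" (3x3 intrinsics, pixels), "k1" (the pictures are not rectified: a ray, as slopes to the right and down, at radius r is drawn at 1 + k1 r^2 times it, then the intrinsics apply), "extrinsics" (4x4, takes a point from camera to world coordinates); the wrist camera has in their place "mount" (4x4, takes a point from camera to tool coordinates, whose origin is the TCP and whose axes are the flange's). Camera axes: x right, y up, looking along -z (the intrinsics and any distortion apply to the point x, -y, -z); pixel columns grow to the right and rows downward; lengths in mm; the calibration is good to about 2 mm. A picture is of the moment at which its call begins: read the wrist's pose just before it.
- close_job(): hands the job in; it is judged then, once.
The state is a dict: "t": time; "joint_pos": joint angles; "dq": joint speeds; "joint_efforts": joint torques, N m; "ee_pos": TCP position; "eef_rot": TCP orientation; "wrist_force": force on the tool from outside, world axes, zero at the start; "ft_torque": the same for the moment, N m; "grip_width": opening from 0.0 (shut) to 1.0 (fully open); "gripper_force": force on a finger pad.
Only numpy, scipy, OpenCV 4.12 (cv2) and the standard library are available. Lean on these libraries where they do the work, as an engineer would, in place of code of your own. Each camera call takes 0.05 s, during which the arm holds its last target. There are 200 camera calls.

TASK

Lift the label holder out of its wooden stand, turn it so that its paper label faces the tray's front, and push its tongue down behind the lip on the front edge of the sheet tray, against the sprung strip inside, until its flange sits fully home on the rims. Finish while still holding it upright and pressed home, so that it can be screwed fast: the program ends with the gripper on it, since it springs up if let go. Don't force it, and leave the tape, glue bottle and cutter knife where they are.

Things in the scene. Friction and masses are not known exactly. Their poses are not given: they have to be found in the camera images.
- holder: The grey plastic label holder, loose, about 60 to 130 g, 80 mm long (its y), 70 mm high. From below: a tongue 4 mm thick (x), 70 mm long (y), 24 mm deep, its lowest 6 mm only 3 mm thick; a flange 28 x 80 mm, 6 mm high; an upright plate 12 mm thick (x), 80 mm long, 40 mm high, the part to grip. Origin: middle of the tongue's lower edge. z up; the paper label is on its -x side, the front
- holder_mid (a point): The middle of the holder's upright plate, halfway up it: 20 mm above the flange's top, 26 mm above the flange's underside, 50 mm above the tongue's lower edge, 20 mm below the plate's top. Axes as the holder's
- holder_front (a point): The middle of the front edge of the holder's flange (the label's side), 14 mm in front (-x) of the holder's middle plane and 23 mm below holder_mid. Axes as the holder's
- stand: Plywood block 70 x 110 x 34 mm, fixed, with a slot along its y from which the holder is lifted straight up; it may stand left or right of the tray. The flange rests on its top, the tongue hangs 24 mm into the slot; the label is on the stand's -x side and looks roughly towards the robot (within 75 degrees of -x). Origin: centre of its underside
- tray: Grey steel sheet tray, fixed, 170 x 240 mm, walls 50 to 56 mm high, with card inside. Its front edge (-x, towards the robot) carries an aluminium lip 106 mm long; the channel behind the lip is open upward. Origin: on the table, under the middle of the channel; the tray reaches 176 mm to +x and 14 mm to -x of it
- mouth (a point): The middle of the mouth of the channel behind the lip, at the height of the two flat rims (60 mm above the table) on which the flange sits when home. x: from the tray's front to its back, y: along the channel, z: up. The mouth is 18 mm wide (x) and narrows within 10 mm of depth to a channel 8 mm wide; it is 100 mm long (y) between its closed ends, so the tongue has 15 mm to spare at each end. Nothing of the tray stands above the rims
- strip (a joint): How far the spring strip in the bottom of the channel is pressed down, in m: 0 free (its top is then 14 mm below the rims), 0.010 when the holder sits home. It pushes up with 5 N at the first touch and 10 N at home; at home the rims stop the flange
- tape: Roll of tape lying flat, loose, 90 mm across, 24 mm high, bystander; it lies on the other side of the tray from the stand. Origin: centre of its underside
- glue: White glue bottle, loose, 52 mm across, 130 mm high, bystander. Origin: centre of its underside
- knife: Red cutter knife lying flat, loose, about 145 mm long, 16 mm high, bystander. Origin: under the middle of its handle, x towards the blade
There are look-alikes about, which are no part of the job. What is shaped like the holder but orange or red is not meant.

How it is judged:
By the outcome, as a careful person would: the job done as asked, in the order asked, and still so for the second after the job is handed in, while the arm keeps its last pose, push and grip.
It also fails if it takes over 38 s, if anything falls off the work surface, if the arm or the gripper's body presses on something with over 40 N, if the wrist force passes 120 N, or if a joint passes its speed limit or range.

## Working session

There is one attempt and no reset: what is moved stays moved. The work goes in short steps, Python scripts to look and compute and a tool call to move; the robot and the scene stay as the last step left them, time stands still between calls to the robot, and variables do not carry over. Pictures are saved under pics/ and viewed, at most 10 in all, crops included, and the job is handed in when it is done.

Besides the shell and the picture viewer there is one more tool, called after "Call:" as name(argument=value, ...), one argument or row to a line, values as JSON. move_arm: Moves the arm, as the interface text tells. Its arguments: {"type":"object","properties":{"rows":{"type":"array"},"force":{"type":"number"}},"required":["rows"]}

```bash
mkdir -p pics; cat > h.py <<'E'
import numpy as np, cv2
from station import sense, camera, close_job
from scipy.spatial.transform import Rotation as R
def T_tool(s):
    q=s["eef_rot"]; T=np.eye(4); T[:3,:3]=R.from_quat([q[1],q[2],q[3],q[0]]).as_matrix(); T[:3,3]=s["ee_pos"]; return T
def grab(name):
    s=sense(); c=camera(name)
    c["T"]=np.array(c["extrinsics"]) if name!="wrist" else T_tool(s)@np.array(c["mount"])
    c["s"]=s; return c
def rays(c,uv):
    uv=np.asarray(uv,float).reshape(-1,1,2); K=np.array(c["camera_matrix"],float)
    p=cv2.undistortPoints(uv,K,np.array([c["k1"],0,0,0],float)).reshape(-1,2)
    d=np.c_[p[:,0],-p[:,1],-np.ones(len(p))]
    return d
def onplane(c,uv,z):
    d=rays(c,uv)@c["T"][:3,:3].T; o=c["T"][:3,3]
    return o+d*((z-o[2])/d[:,2])[:,None]
def cloud(c):
    h,w=c["depth"].shape; vv,uu=np.mgrid[:h,:w]
    d=rays(c,np.c_[uu.ravel(),vv.ravel()])*c["depth"].reshape(-1,1)
    return (d@c["T"][:3,:3].T+c["T"][:3,3]).reshape(h,w,3)
def save(c,n,roi=None,f=1):
    im=c["img"][:,:,::-1]
    if roi: im=im[roi[1]:roi[3],roi[0]:roi[2]]
    cv2.imwrite("pics/"+n,cv2.resize(im,None,fx=f,fy=f))
E
python3 - <<'E'
from h import *
for n in("scene","side"):
    c=grab(n); save(c,n+"1.png"); print(n,c["T"].round(2).tolist(),c["k1"]); np.savez(n+".npz",**{k:c[k] for k in("img","depth","camera_matrix","k1","T")})
s=sense();print(s["t"],s["eef_rot"],s["wrist_force"])
E
```

```text
scene [[-0.83, -0.36, 0.42, 949.2], [0.55, -0.55, 0.62, 522.76], [0.0, 0.75, 0.66, 716.82], [0.0, 0.0, 0.0, 1.0]] 0.00262567903688439
side [[-0.92, 0.29, -0.25, 177.93], [-0.38, -0.71, 0.59, 739.18], [-0.01, 0.64, 0.77, 1117.74], [0.0, 0.0, 0.0, 1.0]] 0.006444823286062411
0.1 [ 9.90900163e-04  9.93222700e-01 -1.16222551e-01 -6.82319186e-05] [-0.10323235  0.03390415  0.55650284]
```

View pics/scene1.png

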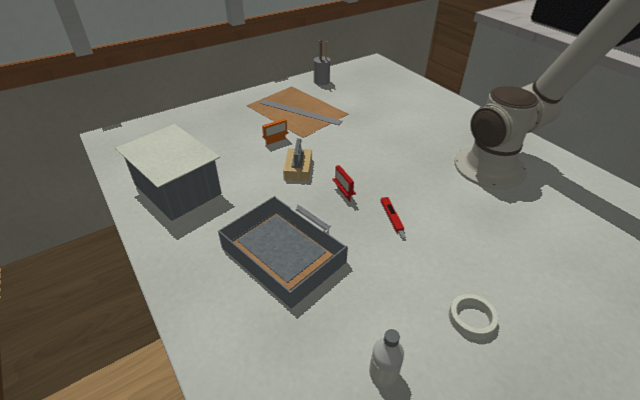

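View pics/side1.png

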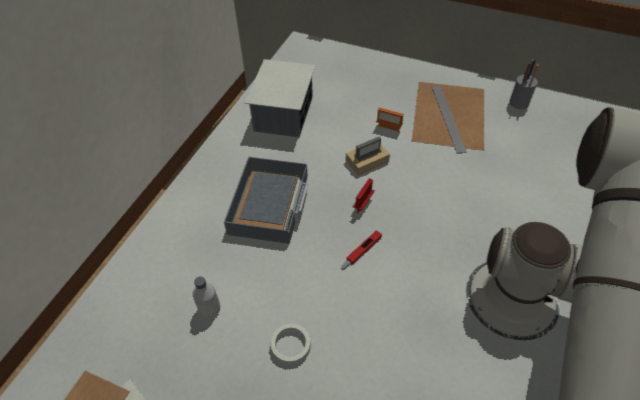

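The scene view shows the holder in its stand at (298,155), orange and red look-alikes at (275,130) and (344,182), and the tray at (283,250) with its lip at (312,217). In the side view the holder is at (368,150) and the lip at (301,197).

```bash
python3 - <<'E'
from h import *
for n,hb,tb in(("scene",(280,130,320,190),(215,190,350,305)),("side",(340,130,395,180),(222,152,312,245))):
    c=dict(np.load(n+".npz")); c["k1"]=float(c["k1"]); P=cloud(c); im=c["img"]; hsv=cv2.cvtColor(im,cv2.COLOR_RGB2HSV)
    def sub(b): 
        m=np.zeros(im.shape[:2],bool); m[b[1]:b[3],b[0]:b[2]]=1; return m&(c["depth"]>0)
    m=sub(hb)
    y=m&(hsv[...,1]>60)&(P[...,2]>30)&(P[...,2]<38)
    print(n,"stand top",cv2.minAreaRect(P[y][:,:2].astype(np.float32)),np.median(P[y][:,2]))
    y=m&(P[...,2]>48); Q=P[y]
    print("holder",cv2.minAreaRect(Q[:,:2].astype(np.float32)),Q[:,2].max(),len(Q))
    y=m&(P[...,2]>73); 
    if y.sum()>3: print("holder top",cv2.minAreaRect(P[y][:,:2].astype(np.float32)),y.sum())
    t=sub(tb)&(P[...,2]>42)&(P[...,2]<70)
    print("tray",cv2.minAreaRect(P[t][:,:2].astype(np.float32)),P[t][:,2].max())
    t=sub(tb)&(P[...,2]>57)
    print("rims",cv2.minAreaRect(P[t][:,:2].astype(np.float32)),t.sum())
    t=sub(tb)&(im.min(2)>120)&(P[...,2]>25)
    print("lip",cv2.minAreaRect(P[t][:,:2].astype(np.float32)),t.sum(),P[t].mean(0))
E
```

```text
scene stand top ((455.5385437011719, -341.88201904296875), (223.01803588867188, 86.88861846923828), 63.14235305786133) 34.06585854537485
holder ((478.89825439453125, -295.3580627441406), (80.65400695800781, 13.539338111877441), 51.902889251708984) 83.41238177553976 144
holder top ((478.6825866699219, -295.6331481933594), (79.95491790771484, 13.539338111877441), 51.902889251708984) 92
tray ((601.3511352539062, -55.05284118652344), (331.38189697265625, 243.382568359375), 13.152950286865234) 62.74143194163378
rims ((667.4705810546875, -38.919708251953125), (192.3816680908203, 240.79515075683594), 12.292963981628418) 329
lip ((667.2740478515625, -41.73223876953125), (190.7230682373047, 239.0768585205078), 12.854104042053223) 223 [602.63768471 -65.87891139  57.61189012]
side stand top ((473.1867980957031, -293.2169189453125), (114.04268646240234, 73.66757202148438), 48.32579803466797) 34.24571399022875
holder ((468.435546875, -243.82223510742188), (65.1006851196289, 165.70147705078125), 8.868881225585938) 86.59748966396137 284
holder top ((469.0999755859375, -244.43515014648438), (61.021514892578125, 165.62355041503906), 7.416049003601074) 128
tray ((667.0260620117188, -38.78096008300781), (192.63644409179688, 247.86306762695312), 12.445631980895996) 66.18133746537387
rims ((665.4273681640625, -36.849395751953125), (190.28781127929688, 243.0446014404297), 12.28809928894043) 275
lip ((667.2952880859375, -42.68803405761719), (191.95091247558594, 227.64151000976562), 12.885957717895508) 147 [593.6389575  -52.10938313  60.77278724]
```

```bash
cat >> h.py <<'E'
def go(x,y,z,yaw):
    "print shift (cm) and turn from the present pose to TCP x,y,z pointing down with yaw (deg)"
    s=sense(); T=T_tool(s); a=np.radians(yaw)
    G=R.from_euler("z",a)*R.from_euler("x",np.pi)
    p=T[:3,:3].T@(np.array([x,y,z])-T[:3,3])/10; r=R.from_matrix(T[:3,:3].T@G.as_matrix()).as_rotvec()
    print("t",round(s["t"],2),"pos",np.round(s["ee_pos"],1),"yaw",round(np.degrees(np.arctan2(T[1,0],T[0,0])),1),"F",np.round(s["wrist_force"],1),"jaw",round(s["grip_width"]*8.7,2),"| xyz",p.round(2),"rot",r.round(3))
E
python3 - <<'E'
from h import *
go(430,300,240,-45)
c=dict(np.load("scene.npz")); c["k1"]=float(c["k1"]); P=cloud(c)
print(P[145,165],P[190,170],P[200,215])
E
```

```text
t 0.1 pos [144.  607.6 221.6] yaw -13.3 F [-0.1  0.   0.6] jaw 8.72 | xyz [34.92 23.33 -1.79] rot [ 0.002 -0.001  0.552]
[ 794.40331779 -432.14093881  123.37444953] [ 835.92045462 -288.49517303   91.30174601] [ 733.42874405 -299.00734147    1.81287133]
```

Call:
move_arm(
  rows=[
    {"x": 34.9,"y": 23.3,"z": -1.8,"az": 0.55},
    {"x": 34.9,"y": 23.3,"z": -1.8,"az": 0.55},
    {"x": 34.9,"y": 23.3,"z": -1.8,"az": 0.55},
    {"x": 34.9,"y": 23.3,"z": -1.8,"az": 0.55},
    {"x": 34.9,"y": 23.3,"z": -1.8,"az": 0.55},
    {"x": 34.9,"y": 23.3,"z": -1.8,"az": 0.55},
    {"x": 34.9,"y": 23.3,"z": -1.8,"az": 0.55},
    {"x": 34.9,"y": 23.3,"z": -1.8,"az": 0.55},
    {"x": 34.9,"y": 23.3,"z": -1.8,"az": 0.55},
    {"x": 34.9,"y": 23.3,"z": -1.8,"az": 0.55},
  ],
)

```text
invalid input
```

```bash
python3 -c "
from h import *
go(570,-57,250,-77.5)"
```

```text
t 0.1 pos [144.  607.6 221.6] yaw -13.3 F [-0.1  0.   0.6] jaw 8.72 | xyz [56.79 54.84 -2.73] rot [ 2.00e-03 -1.00e-03  1.12e+00]
```

Call:
move_arm(
  rows=[
    {"x": 34.9,"y": 23.3,"z": -1.8,"ax": 0,"ay": 0,"az": 0.55,"jaw": 8.7},
    {"x": 34.9,"y": 23.3,"z": -1.8,"ax": 0,"ay": 0,"az": 0.55,"jaw": 8.7},
    {"x": 34.9,"y": 23.3,"z": -1.8,"ax": 0,"ay": 0,"az": 0.55,"jaw": 8.7},
    {"x": 34.9,"y": 23.3,"z": -1.8,"ax": 0,"ay": 0,"az": 0.55,"jaw": 8.7},
    {"x": 34.9,"y": 23.3,"z": -1.8,"ax": 0,"ay": 0,"az": 0.55,"jaw": 8.7},
    {"x": 34.9,"y": 23.3,"z": -1.8,"ax": 0,"ay": 0,"az": 0.55,"jaw": 8.7},
    {"x": 34.9,"y": 23.3,"z": -1.8,"ax": 0,"ay": 0,"az": 0.55,"jaw": 8.7},
    {"x": 34.9,"y": 23.3,"z": -1.8,"ax": 0,"ay": 0,"az": 0.55,"jaw": 8.7},
    {"x": 34.9,"y": 23.3,"z": -1.8,"ax": 0,"ay": 0,"az": 0.55,"jaw": 8.7},
    {"x": 34.9,"y": 23.3,"z": -1.8,"ax": 0,"ay": 0,"az": 0.55,"jaw": 8.7},
  ],
)

```text
t: 0.93
ee_pos: [428.4, 301.4, 240.3]
eef_rot: [0.0, 0.924, -0.381, -0.0]
wrist_force: [0.8, 0.4, -0.4]
grip_width: 1.003
gripper_force: 0.0
```

```bash
python3 -c "
from h import *
go(570,-57,250,-77.5)"
```

```text
t 0.93 pos [428.4 301.4 240.3] yaw -44.8 F [ 0.8  0.4 -0.4] jaw 8.72 | xyz [35.31 15.44 -0.96] rot [0.   0.   0.57]
```

Call:
move_arm(
  rows=[
    {"x": 35.3,"y": 15.4,"z": -1.0,"ax": 0,"ay": 0,"az": 0.57,"jaw": 8.7},
    {"x": 35.3,"y": 15.4,"z": -1.0,"ax": 0,"ay": 0,"az": 0.57,"jaw": 8.7},
    {"x": 35.3,"y": 15.4,"z": -1.0,"ax": 0,"ay": 0,"az": 0.57,"jaw": 8.7},
    {"x": 35.3,"y": 15.4,"z": -1.0,"ax": 0,"ay": 0,"az": 0.57,"jaw": 8.7},
    {"x": 35.3,"y": 15.4,"z": -1.0,"ax": 0,"ay": 0,"az": 0.57,"jaw": 8.7},
    {"x": 35.3,"y": 15.4,"z": -1.0,"ax": 0,"ay": 0,"az": 0.57,"jaw": 8.7},
    {"x": 35.3,"y": 15.4,"z": -1.0,"ax": 0,"ay": 0,"az": 0.57,"jaw": 8.7},
    {"x": 35.3,"y": 15.4,"z": -1.0,"ax": 0,"ay": 0,"az": 0.57,"jaw": 8.7},
    {"x": 35.3,"y": 15.4,"z": -1.0,"ax": 0,"ay": 0,"az": 0.57,"jaw": 8.7},
    {"x": 35.3,"y": 15.4,"z": -1.0,"ax": 0,"ay": 0,"az": 0.57,"jaw": 8.7},
  ],
)

```text
t: 1.77
ee_pos: [570.4, -59.4, 249.7]
eef_rot: [0.001, 0.778, -0.628, 0.0]
wrist_force: [0.5, 0.6, 0.2]
grip_width: 0.998
gripper_force: 0.0
```

```bash
python3 -c "
from h import *
c=grab('wrist');c=grab('wrist'); save(c,'w1.png'); np.savez('w1.npz',**{k:c[k] for k in('img','depth','camera_matrix','k1','T')})
go(476,-294,200,-129)"
```

```text
t 1.87 pos [569.5 -56.9 249.4] yaw -77.8 F [ 0.   0.5 -0.7] jaw 8.71 | xyz [21.19 14.15  4.96] rot [ 0.002 -0.     0.894]
```

View pics/w1.png

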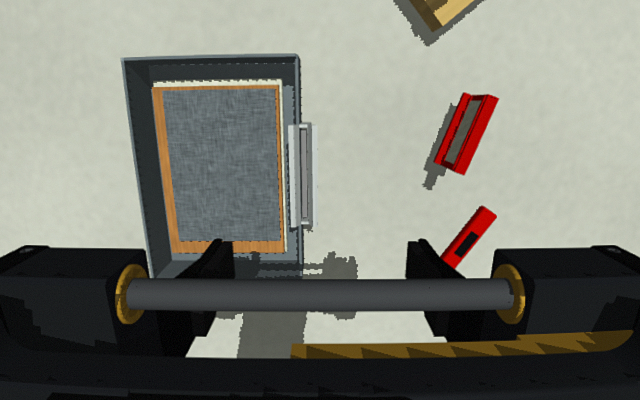

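The wrist view shows the lip and channel at about columns 290–318, rows 123–228, with light rims either side of a darker channel.

```bash
python3 -c "
from h import *
c=dict(np.load('w1.npz')); c['k1']=float(c['k1']); g=c['img'].mean(2).astype(int);P=cloud(c)
for r in (140,175,210): print(r,list(zip(range(284,324),g[r,284:324])))
print(P[175,284:324,2].round().astype(int).tolist())
for k in (306,309): print(k,list(zip(range(116,130),g[116:130,k])),list(zip(range(218,236),g[218:236,k])))
save(c,'w1c.png',(270,110,340,240),4.5)
"
```

```text
140 [(284, np.int64(96)), (285, np.int64(112)), (286, np.int64(112)), (287, np.int64(116)), (288, np.int64(172)), (289, np.int64(200)), (290, np.int64(200)), (291, np.int64(201)), (292, np.int64(200)), (293, np.int64(189)), (294, np.int64(152)), (295, np.int64(137)), (296, np.int64(136)), (297, np.int64(141)), (298, np.int64(144)), (299, np.int64(88)), (300, np.int64(48)), (301, np.int64(120)), (302, np.int64(137)), (303, np.int64(138)), (304, np.int64(138)), (305, np.int64(138)), (306, np.int64(81)), (307, np.int64(119)), (308, np.int64(119)), (309, np.int64(112)), (310, np.int64(108)), (311, np.int64(114)), (312, np.int64(193)), (313, np.int64(203)), (314, np.int64(200)), (315, np.int64(198)), (316, np.int64(201)), (317, np.int64(193)), (318, np.int64(188)), (319, np.int64(186)), (320, np.int64(187)), (321, np.int64(186)), (322, np.int64(187)), (323, np.int64(188))]
175 [(284, np.int64(143)), (285, np.int64(101)), (286, np.int64(112)), (287, np.int64(63)), (288, np.int64(45)), (289, np.int64(133)), (290, np.int64(199)), (291, np.int64(201)), (292, np.int64(198)), (293, np.int64(198
[... 2405 characters left out ...]
 [(116, np.int64(189)), (117, np.int64(191)), (118, np.int64(191)), (119, np.int64(192)), (120, np.int64(194)), (121, np.int64(181)), (122, np.int64(146)), (123, np.int64(120)), (124, np.int64(114)), (125, np.int64(110)), (126, np.int64(109)), (127, np.int64(108)), (128, np.int64(112)), (129, np.int64(112))] [(218, np.int64(115)), (219, np.int64(109)), (220, np.int64(107)), (221, np.int64(114)), (222, np.int64(120)), (223, np.int64(130)), (224, np.int64(102)), (225, np.int64(85)), (226, np.int64(83)), (227, np.int64(85)), (228, np.int64(84)), (229, np.int64(81)), (230, np.int64(88)), (231, np.int64(169)), (232, np.int64(182)), (233, np.int64(195)), (234, np.int64(195)), (235, np.int64(194))]
```

View pics/w1c.png

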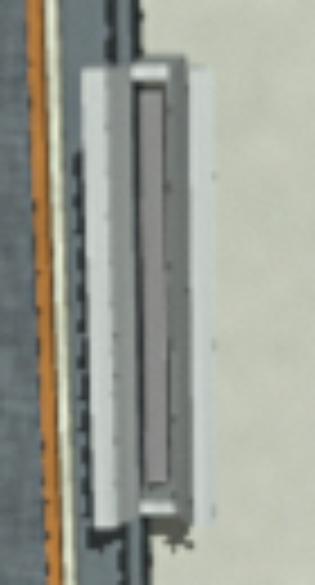

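Call:
move_arm(
  rows=[
    {"x": 21.2,"y": 14.2,"z": 5.0,"ax": 0,"ay": 0,"az": 0.89,"jaw": 8.7},
    {"x": 21.2,"y": 14.2,"z": 5.0,"ax": 0,"ay": 0,"az": 0.89,"jaw": 8.7},
    {"x": 21.2,"y": 14.2,"z": 5.0,"ax": 0,"ay": 0,"az": 0.89,"jaw": 8.7},
    {"x": 21.2,"y": 14.2,"z": 5.0,"ax": 0,"ay": 0,"az": 0.89,"jaw": 8.7},
    {"x": 21.2,"y": 14.2,"z": 5.0,"ax": 0,"ay": 0,"az": 0.89,"jaw": 8.7},
    {"x": 21.2,"y": 14.2,"z": 5.0,"ax": 0,"ay": 0,"az": 0.89,"jaw": 8.7},
    {"x": 21.2,"y": 14.2,"z": 5.0,"ax": 0,"ay": 0,"az": 0.89,"jaw": 8.7},
    {"x": 21.2,"y": 14.2,"z": 5.0,"ax": 0,"ay": 0,"az": 0.89,"jaw": 8.7},
    {"x": 21.2,"y": 14.2,"z": 5.0,"ax": 0,"ay": 0,"az": 0.89,"jaw": 8.7},
  ],
)

```text
t: 2.62
ee_pos: [476.4, -291.7, 200.2]
eef_rot: [-0.0, -0.435, 0.9, 0.0]
wrist_force: [-0.1, 0.5, -0.6]
grip_width: 1.001
gripper_force: 0.0
```

```bash
python3 -c "
from h import *
c=grab('wrist');c=grab('wrist'); save(c,'w2.png'); np.savez('w2.npz',**{k:c[k] for k in('img','depth','camera_matrix','k1','T')})
go(476,-294,200,-129)"
```

```text
t 2.72 pos [ 477.3 -291.1  200.7] yaw -128.3 F [0.3 0.5 0.9] jaw 8.69 | xyz [ 0.31 -0.08  0.07] rot [-0.     0.     0.013]
```

View pics/w2.png

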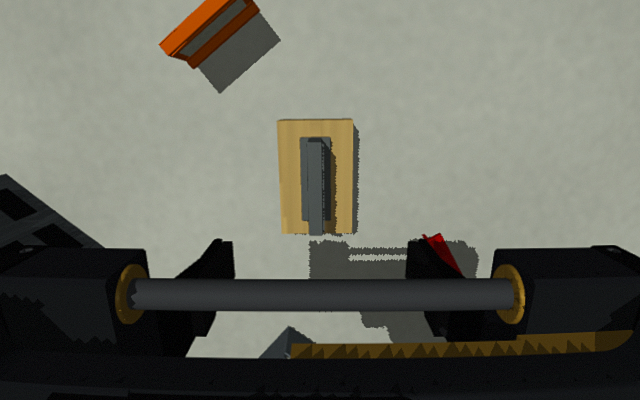

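The holder stands in its stand in the wrist view; its plate top spans about columns 308–323, rows 137–235. The crop shows the channel with rims at columns 288–294 and 312–318.

```bash
python3 -c "
from h import *
c=dict(np.load('w1.npz')); c['k1']=float(c['k1'])
L=onplane(c,[[293.8,140],[294.3,175],[295,210]],60); Rr=onplane(c,[[311.5,140],[312,175],[312.4,210]],60)
E1=onplane(c,[[291,125],[315,125]],60);E2=onplane(c,[[293,227],[316,227]],60)
print('L',L.round(1)[:,:2].tolist(),'R',Rr.round(1)[:,:2].tolist()); print(E1[:,:2].round(1).tolist(),E2[:,:2].round(1).tolist())
m=(L+Rr)/2; d=m[0]-m[2]; print('chan dir deg',np.degrees(np.arctan2(d[1],d[0])),'mid',m.mean(0),'width',np.linalg.norm(L-Rr,axis=1))
P=cloud(c); t=(P[...,2]>56)&(P[...,2]<64); t[245:]=0; n,l,st,ct=cv2.connectedComponentsWithStats(t.astype(np.uint8)); 
t[:, :287]=0;t[:,320:]=0;t[:118]=0;t[232:]=0
print('rims rect',cv2.minAreaRect(P[t][:,:2].astype(np.float32)))
c=dict(np.load('w2.npz')); c['k1']=float(c['k1']); P=cloud(c)
for a,b in((72,90),(30,37),(36,44)):
  t=(P[...,2]>a)&(P[...,2]<b); t[240:]=0;t[:110]=0;t[:,:270]=0;t[:,360:]=0
  print(a,cv2.minAreaRect(P[t][:,:2].astype(np.float32)),t.sum(),np.median(P[t],0).round(1),P[t].mean(0).round(1))
"
```

```text
L [[603.6, -92.6], [596.3, -58.2], [588.5, -22.0]] R [[586.5, -96.3], [578.8, -62.0], [570.8, -25.8]]
[[609.1, -106.4], [586.1, -111.3]] [[587.0, -3.1], [563.2, -8.2]]
chan dir deg -77.69188010686194 mid [587.3934296  -59.48316685  60.        ] width [17.49042086 17.94525732 18.1360289 ]
rims rect ((587.2656860351562, -57.699317932128906), (28.662429809570312, 105.93553924560547), 12.459471702575684)
72 ((475.99456787109375, -297.825439453125), (80.36579895019531, 13.511180877685547), 52.48195266723633) 1522 [ 474.  -300.3   79.1] [ 474.7 -299.6   78.9]
30 ((476.9156188964844, -297.759521484375), (110.00391387939453, 70.27053833007812), 52.438995361328125) 5586 [ 472.9 -303.6   33.2] [ 473.7 -302.    33.2]
36 ((469.65606689453125, -297.716552734375), (88.00241088867188, 39.98844909667969), 50.86566162109375) 1157 [ 475.3 -299.4   39.2] [ 475.5 -299.5   39.2]
```

```bash
python3 -c "
from h import *
go(476,-297.8,45,-127.55)"
```

```text
t 2.72 pos [ 477.3 -291.1  200.7] yaw -128.3 F [0.3 0.5 0.9] jaw 8.69 | xyz [ 0.61 -0.31 15.57] rot [-0.     0.    -0.013]
```

Call:
move_arm(
  rows=[
    {"x": 0.61,"y": -0.31,"z": 4,"ax": 0,"ay": 0,"az": -0.013,"jaw": 8.7},
    {"x": 0.61,"y": -0.31,"z": 8,"ax": 0,"ay": 0,"az": -0.013,"jaw": 8.7},
    {"x": 0.61,"y": -0.31,"z": 10,"ax": 0,"ay": 0,"az": -0.013,"jaw": 8.7},
    {"x": 0.61,"y": -0.31,"z": 10,"ax": 0,"ay": 0,"az": -0.013,"jaw": 8.7},
  ],
)

```text
t: 3.05
ee_pos: [472.6, -296.3, 95.8]
eef_rot: [-0.003, -0.441, 0.897, 0.004]
wrist_force: [0.1, -0.3, -0.1]
grip_width: 1.003
gripper_force: 0.0
```

```bash
python3 -c "
from h import *
c=grab('wrist');go(476,-297.8,45,-127.55)
P=cloud(c); t=(P[...,2]>72)&(P[...,2]<90)&(np.hypot(P[...,0]-476,P[...,1]+298)<60)
print(cv2.minAreaRect(P[t][:,:2].astype(np.float32)),t.sum())
save(c,'w3.png')"
```

```text
t 3.1 pos [ 474.7 -297.5   98.8] yaw -127.6 F [-0.1 -0.1  0.2] jaw 8.71 | xyz [-0.07 -0.15  5.38] rot [ 0.004 -0.002 -0.   ]
((469.9409484863281, -305.6884460449219), (60.229225158691406, 13.39975643157959), 51.97125244140625) 2585
```

View pics/w3.png

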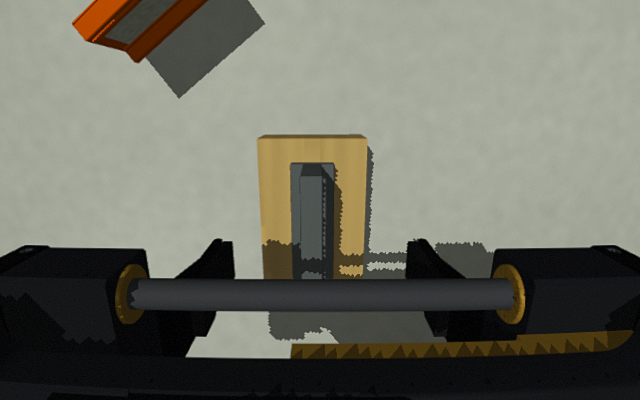

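The fingers straddle the plate (columns 301–324) and the position agrees, so I descend and grip.

Call:
move_arm(
  force=40,
  rows=[
    {"x": 0,"y": -0.1,"z": 2.5,"ax": 0,"ay": 0,"az": 0,"jaw": 8.7},
    {"x": 0,"y": -0.1,"z": 4.5,"ax": 0,"ay": 0,"az": 0,"jaw": 8.7},
    {"x": 0,"y": -0.1,"z": 5.4,"ax": 0,"ay": 0,"az": 0,"jaw": 8.7},
    {"x": 0,"y": -0.1,"z": 5.4,"ax": 0,"ay": 0,"az": 0,"jaw": 5},
    {"x": 0,"y": -0.1,"z": 5.4,"ax": 0,"ay": 0,"az": 0,"jaw": 2.5},
    {"x": 0,"y": -0.1,"z": 5.4,"ax": 0,"ay": 0,"az": 0,"jaw": 0.5},
    {"x": 0,"y": -0.1,"z": 5.4,"ax": 0,"ay": 0,"az": 0,"jaw": 0.5},
    {"x": 0,"y": -0.1,"z": 5.4,"ax": 0,"ay": 0,"az": 0,"jaw": 0.5},
    {"x": 0,"y": -0.1,"z": 5.4,"ax": 0,"ay": 0,"az": 0,"jaw": 0.5},
    {"x": 0,"y": -0.1,"z": 5.4,"ax": 0,"ay": 0,"az": 0,"jaw": 0.5},
  ],
)

```text
t: 3.93
ee_pos: [476.2, -299.9, 46.9]
eef_rot: [0.0, -0.44, 0.898, -0.0]
wrist_force: [-0.0, -0.6, 0.5]
grip_width: 0.556
gripper_force: 0.0
```

```bash
python3 -c "
from h import *
go(476,-297.8,105,-127.55);print(sense()['gripper_force'])"
```

```text
t 3.93 pos [ 476.2 -299.9   46.9] yaw -127.8 F [-0.  -0.6  0.5] jaw 4.84 | xyz [-0.16  0.14 -5.81] rot [-0.001  0.    -0.004]
0.0
```

Call:
move_arm(
  rows=[
    {"x": -0.1,"y": 0.1,"z": 0,"ax": 0,"ay": 0,"az": 0,"jaw": 0.5},
    {"x": -0.1,"y": 0.1,"z": 0,"ax": 0,"ay": 0,"az": 0,"jaw": 0.5},
    {"x": -0.1,"y": 0.1,"z": 0,"ax": 0,"ay": 0,"az": 0,"jaw": 0.5},
    {"x": -0.1,"y": 0.1,"z": 0,"ax": 0,"ay": 0,"az": 0,"jaw": 0.5},
    {"x": -0.1,"y": 0.1,"z": 0,"ax": 0,"ay": 0,"az": 0,"jaw": 0.5},
    {"x": -0.1,"y": 0.1,"z": 0,"ax": 0,"ay": 0,"az": 0,"jaw": 0.5},
    {"x": -0.1,"y": 0.1,"z": 0,"ax": 0,"ay": 0,"az": 0,"jaw": 0.5},
    {"x": -0.1,"y": 0.1,"z": 0,"ax": 0,"ay": 0,"az": 0,"jaw": 0.5},
    {"x": -0.1,"y": 0.1,"z": 0,"ax": 0,"ay": 0,"az": 0,"jaw": 0.5},
  ],
)

```text
t: 4.68
ee_pos: [475.8, -298.4, 46.3]
eef_rot: [-0.0, -0.44, 0.898, -0.0]
wrist_force: [-0.2, -0.3, 0.4]
grip_width: 0.135
gripper_force: 40.0
```

```bash
python3 -c "
from h import *
go(476,-297.8,105,-127.55);print(sense()['gripper_force'])"
```

```text
t 4.68 pos [ 475.8 -298.4   46.3] yaw -127.8 F [-0.2 -0.3  0.4] jaw 1.17 | xyz [-0.06  0.02 -5.87] rot [ 0.    -0.    -0.004]
39.99994670972228
```

Call:
move_arm(
  rows=[
    {"x": 0,"y": 0,"z": -1,"ax": 0,"ay": 0,"az": 0,"jaw": 0.5},
    {"x": 0,"y": 0,"z": -3,"ax": 0,"ay": 0,"az": 0,"jaw": 0.5},
    {"x": 0,"y": 0,"z": -6,"ax": 0,"ay": 0,"az": 0,"jaw": 0.5},
    {"x": 0,"y": 0,"z": -9,"ax": 0,"ay": 0,"az": 0,"jaw": 0.5},
    {"x": 0,"y": 0,"z": -9.5,"ax": 0,"ay": 0,"az": 0,"jaw": 0.5},
    {"x": 0,"y": 0,"z": -9.5,"ax": 0,"ay": 0,"az": 0,"jaw": 0.5},
  ],
)

```text
t: 5.18
ee_pos: [477.4, -298.9, 144.8]
eef_rot: [0.002, -0.44, 0.898, -0.002]
wrist_force: [-0.2, -0.0, -1.3]
grip_width: 0.133
gripper_force: 40.0
```

```bash
python3 -c "
from h import *
go(587.3,-57.6,142,-77.6);s=sense();print(s['gripper_force'],s['ft_torque'])"
```

```text
t 5.18 pos [ 477.4 -298.9  144.8] yaw -127.7 F [-0.2 -0.  -1.3] jaw 1.15 | xyz [-25.81   6.08   0.3 ] rot [-0.007 -0.001 -0.875]
39.999811174348 [ 0.18164914 -0.0384688  -0.05050146]
```

Call:
move_arm(
  rows=[
    {"x": -25.8,"y": 6.1,"z": 0,"ax": 0,"ay": 0,"az": -0.875,"jaw": 0.5},
    {"x": -25.8,"y": 6.1,"z": 0,"ax": 0,"ay": 0,"az": -0.875,"jaw": 0.5},
    {"x": -25.8,"y": 6.1,"z": 0,"ax": 0,"ay": 0,"az": -0.875,"jaw": 0.5},
    {"x": -25.8,"y": 6.1,"z": 0,"ax": 0,"ay": 0,"az": -0.875,"jaw": 0.5},
    {"x": -25.8,"y": 6.1,"z": 0,"ax": 0,"ay": 0,"az": -0.875,"jaw": 0.5},
    {"x": -25.8,"y": 6.1,"z": 0,"ax": 0,"ay": 0,"az": -0.875,"jaw": 0.5},
    {"x": -25.8,"y": 6.1,"z": 0,"ax": 0,"ay": 0,"az": -0.875,"jaw": 0.5},
    {"x": -25.8,"y": 6.1,"z": 0,"ax": 0,"ay": 0,"az": -0.875,"jaw": 0.5},
    {"x": -25.8,"y": 6.1,"z": 0,"ax": 0,"ay": 0,"az": -0.875,"jaw": 0.5},
    {"x": -25.8,"y": 6.1,"z": 0,"ax": 0,"ay": 0,"az": -0.875,"jaw": 0.5},
  ],
)

```text
t: 6.02
ee_pos: [584.4, -57.5, 140.3]
eef_rot: [0.001, 0.779, -0.628, -0.001]
wrist_force: [-0.3, -0.2, -2.0]
grip_width: 0.133
gripper_force: 40.0
```

```bash
python3 -c "
from h import *
a=grab('scene');b=grab('side');w=grab('wrist')
ims=[cv2.resize(a['img'][165:285,240:360],(396,396)),cv2.resize(b['img'][130:250,220:340],(396,396))]
cv2.imwrite('pics/pl.png',np.hstack(ims)[:,:,::-1]); save(w,'w4.png')
for c,n in((a,'a'),(b,'b'),(w,'w')): np.savez('p'+n+'.npz',**{k:c[k] for k in('img','depth','camera_matrix','k1','T')})
go(587.3,-57.6,142,-77.6);s=sense();print(s['gripper_force'],s['ft_torque'])"
```

```text
t 6.17 pos [584.8 -58.3 141.2] yaw -77.8 F [-0.4 -0.2 -0.1] jaw 1.16 | xyz [-0.01 -0.26 -0.08] rot [ 0.001  0.    -0.003]
39.99977722764015 [ 0.07782511 -0.0650494  -0.00769817]
```

View pics/pl.png

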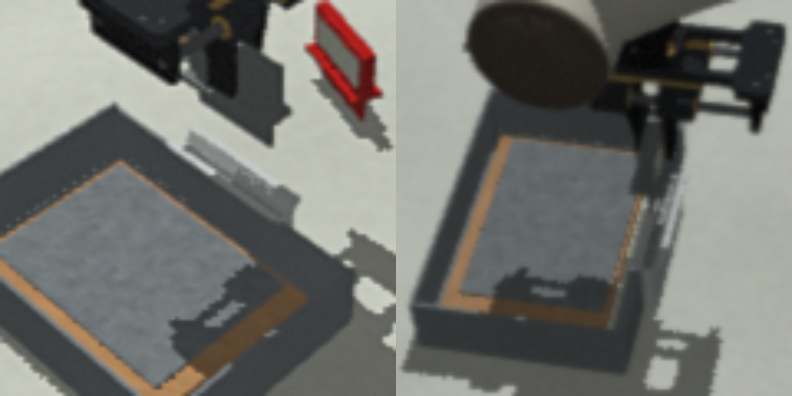

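View pics/w4.png

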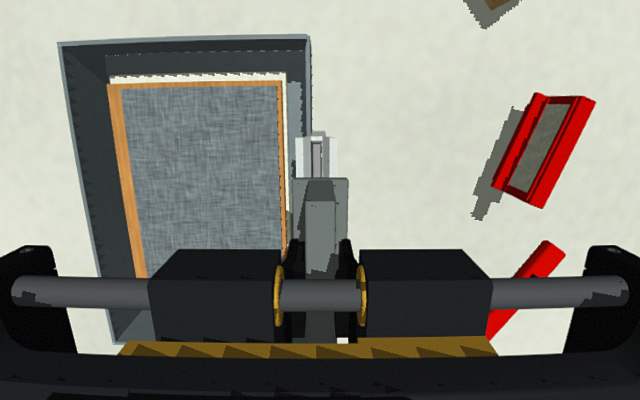

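The scene crop shows the holder upright over the lip with its plain back to the tray, so the label faces front. In the wrist view the plate (columns 306–334) sits above the channel, centred near column 316.

```bash
python3 -c "
from h import *
c=dict(np.load('pw.npz')); c['k1']=float(c['k1']); P=cloud(c)
M=np.array([587.3,-57.6]);a=np.radians(12.4);X=np.array([[np.cos(a),np.sin(a)],[-np.sin(a),np.cos(a)]])
def loc(t): 
  q=(P[t][:,:2]-M)@X.T; (cx,cy),wh,an=cv2.minAreaRect(q.astype(np.float32)); print((round(cx,1),round(cy,1)),np.round(wh,1),round(an,1),'x',q[:,0].min().round(1),q[:,0].max().round(1),'y',q[:,1].min().round(1),q[:,1].max().round(1),'z',np.median(P[t][:,2]),len(q))
z=P[...,2]
roi=np.zeros(z.shape,bool); roi[120:250,285:355]=1
loc(roi&(z>160)&(z<190)); loc(roi&(z>125)&(z<145)); loc(roi&(z>57)&(z<63))
# plate top tilt: z against x
t=roi&(z>165); q=(P[t][:,:2]-M)@X.T; print(np.linalg.lstsq(np.c_[q,np.ones(len(q))],P[t][:,2],rcond=None)[0])
t=roi&(z>125)&(z<145); q=(P[t][:,:2]-M)@X.T; print(np.linalg.lstsq(np.c_[q,np.ones(len(q))],P[t][:,2],rcond=None)[0])
"
```

```text
(-3.1, -28.9) [13.3 21.6] 0.5 x -9.9 3.6 y -39.6 -18.2 z 173.56738793132263 1913
(-2.5, -22.9) [33.5 29.6] 89.5 x -17.2 12.4 y -39.6 -6.0 z 133.820862727025 1795
(0.0, -39.1) [27.5 28.5] 89.8 x -14.2 14.3 y -52.9 -25.3 z 59.179341177425485 726
[-1.80899576e-03 -1.49538052e+00  1.29243545e+02]
[-8.75777715e-03  4.28192499e-02  1.35658591e+02]
```

Call:
move_arm(
  rows=[
    {"x": 0,"y": -0.26,"z": 1.0,"ax": 0,"ay": 0,"az": -0.003,"jaw": 0.5},
    {"x": 0,"y": -0.26,"z": 2.5,"ax": 0,"ay": 0,"az": -0.003,"jaw": 0.5},
    {"x": 0,"y": -0.26,"z": 3.4,"ax": 0,"ay": 0,"az": -0.003,"jaw": 0.5},
    {"x": 0,"y": -0.26,"z": 3.4,"ax": 0,"ay": 0,"az": -0.003,"jaw": 0.5},
    {"x": 0,"y": -0.26,"z": 3.4,"ax": 0,"ay": 0,"az": -0.003,"jaw": 0.5},
  ],
)

```text
t: 6.58
ee_pos: [587.6, -57.0, 106.6]
eef_rot: [0.001, 0.78, -0.626, -0.001]
wrist_force: [0.8, 0.1, -0.2]
grip_width: 0.131
gripper_force: 40.0
```

```bash
cat > chk.py <<'E'
from h import *
c=grab('wrist'); P=cloud(c); s=c["s"]; go(587.3,-57.6,72.3,-77.6)
M=np.array([587.3,-57.6]);a=np.radians(12.4);X=np.array([[np.cos(a),np.sin(a)],[-np.sin(a),np.cos(a)]])
z=P[...,2]; q=(P[...,:2]-M)@X.T; x,y=q[...,0],q[...,1]; tz=s["ee_pos"][2]
roi=(abs(x)<22)&(y<5)&(y>-60)&(c["depth"]>0)
p=roi&(z>tz+25)&(z<tz+45); print('plate x',np.percentile(x[p],[1,99]).round(1),'ymin',np.percentile(y[p],.5).round(1),'top z',np.median(z[p]))
f=roi&(z>tz-14)&(z<tz+2)&(y>-38)&(abs(abs(x)-10)<5)
print('flange fit',np.linalg.lstsq(np.c_[x[f],y[f],np.ones(f.sum())],z[f],rcond=None)[0].round(3),f.sum(),'x',np.percentile(x[f],[1,99]).round(1))
for lo in range(-38,0,6):
    g=f&(y>lo)&(y<lo+6); print(lo,g.sum(),np.median(z[g]).round(1) if g.any() else '',end=' | ')
r=roi&(abs(z-59.5)<2)&(y<-41); print('\nrim x',np.percentile(x[r],[1,99]).round(1) if r.any() else '')
print(s["ft_torque"])
E
python3 chk.py
```

```text
t 6.63 pos [588.3 -56.8 107.4] yaw -77.5 F [-0.2 -0.6 -1.2] jaw 1.15 | xyz [0.05 0.11 3.51] rot [ 0.    -0.     0.002]
plate x [-13.3  15.1] ymin -38.9 top z 139.29418167629464
flange fit [-1.20000e-02  3.20000e-02  1.00585e+02] 1449 x [-13.1  14.6]
-38 362 99.5 | -32 290 99.4 | -26 241 99.3 | -20 244 99.3 | -14 273 99.6 | -8 39 99.3 | -2 0  | 
rim x [-14.3  14.2]
[ 0.06129551 -0.0844084  -0.01852874]
```

Call:
move_arm(
  rows=[
    {"x": 0.0,"y": 0.05,"z": 0.5,"ax": 0,"ay": 0,"az": 0,"jaw": 0.5},
    {"x": 0.0,"y": 0.05,"z": 0.9,"ax": 0,"ay": 0,"az": 0,"jaw": 0.5},
    {"x": 0.0,"y": 0.05,"z": 1.3,"ax": 0,"ay": 0,"az": 0,"jaw": 0.5},
    {"x": 0.0,"y": 0.05,"z": 1.7,"ax": 0,"ay": 0,"az": 0,"jaw": 0.5},
    {"x": 0.0,"y": 0.05,"z": 2.0,"ax": 0,"ay": 0,"az": 0,"jaw": 0.5},
    {"x": 0.0,"y": 0.05,"z": 2.3,"ax": 0,"ay": 0,"az": 0,"jaw": 0.5},
    {"x": 0.0,"y": 0.05,"z": 2.3,"ax": 0,"ay": 0,"az": 0,"jaw": 0.5},
    {"x": 0.0,"y": 0.05,"z": 2.3,"ax": 0,"ay": 0,"az": 0,"jaw": 0.5},
  ],
)

```text
t: 7.3
ee_pos: [587.6, -56.6, 84.2]
eef_rot: [0.0, 0.78, -0.626, -0.0]
wrist_force: [-0.2, 0.1, -0.4]
grip_width: 0.134
gripper_force: 40.0
```

```bash
python3 chk.py
```

```text
t 7.35 pos [587.7 -56.6  84.4] yaw -77.4 F [-0.2 -0.2 -1. ] jaw 1.17 | xyz [0.09 0.06 1.21] rot [-0.    -0.     0.003]
plate x [-13.3  15.1] ymin -38.5 top z 116.91802516446783
flange fit [-9.0000e-03  2.9000e-02  7.8164e+01] 1489 x [-13.   14.7]
-38 380 77.0 | -32 301 77.1 | -26 242 77.0 | -20 242 77.1 | -14 273 77.3 | -8 51 77.0 | -2 0  | 
rim x [-14.2  14. ]
[ 0.08280653 -0.07732865 -0.02137124]
```

Call:
move_arm(
  rows=[
    {"x": 0.05,"y": 0.06,"z": 0.15,"ax": 0,"ay": 0,"az": 0,"jaw": 0.5},
    {"x": 0.05,"y": 0.06,"z": 0.3,"ax": 0,"ay": 0,"az": 0,"jaw": 0.5},
    {"x": 0.05,"y": 0.06,"z": 0.45,"ax": 0,"ay": 0,"az": 0,"jaw": 0.5},
    {"x": 0.05,"y": 0.06,"z": 0.6,"ax": 0,"ay": 0,"az": 0,"jaw": 0.5},
    {"x": 0.05,"y": 0.06,"z": 0.75,"ax": 0,"ay": 0,"az": 0,"jaw": 0.5},
    {"x": 0.05,"y": 0.06,"z": 0.9,"ax": 0,"ay": 0,"az": 0,"jaw": 0.5},
    {"x": 0.05,"y": 0.06,"z": 0.9,"ax": 0,"ay": 0,"az": 0,"jaw": 0.5},
    {"x": 0.05,"y": 0.06,"z": 0.9,"ax": 0,"ay": 0,"az": 0,"jaw": 0.5},
  ],
)

```text
t: 8.02
ee_pos: [587.5, -57.3, 76.6]
eef_rot: [-0.0, 0.78, -0.625, 0.0]
wrist_force: [-2.6, 0.5, 5.7]
grip_width: 0.138
gripper_force: 40.0
```

```bash
python3 chk.py
```

```text
t 8.07 pos [587.5 -57.3  76.6] yaw -77.4 F [-1.6  0.8  7.3] jaw 1.17 | xyz [0.02 0.02 0.43] rot [-0.001 -0.001  0.003]
plate x [-13.6  14.9] ymin -39.1 top z 109.38376605808412
flange fit [-7.0000e-03  3.0000e-02  7.0597e+01] 1439 x [-13.3  14.5]
-38 371 69.5 | -32 288 69.5 | -26 235 69.4 | -20 242 69.5 | -14 275 69.6 | -8 28 69.3 | -2 0  | 
rim x [-14.3  14.2]
[0.25441779 0.71825477 0.03072908]
```

Call:
move_arm(
  rows=[
    {"x": 0,"y": 0.02,"z": 0.1,"ax": 0,"ay": 0,"az": 0,"jaw": 0.5},
    {"x": 0,"y": 0.02,"z": 0.2,"ax": 0,"ay": 0,"az": 0,"jaw": 0.5},
    {"x": 0,"y": 0.02,"z": 0.3,"ax": 0,"ay": 0,"az": 0,"jaw": 0.5},
    {"x": 0,"y": 0.02,"z": 0.4,"ax": 0,"ay": 0,"az": 0,"jaw": 0.5},
    {"x": 0,"y": 0.02,"z": 0.5,"ax": 0,"ay": 0,"az": 0,"jaw": 0.5},
    {"x": 0,"y": 0.02,"z": 0.5,"ax": 0,"ay": 0,"az": 0,"jaw": 0.5},
    {"x": 0,"y": 0.02,"z": 0.5,"ax": 0,"ay": 0,"az": 0,"jaw": 0.5},
  ],
)

```text
t: 8.65
ee_pos: [587.5, -57.3, 72.4]
eef_rot: [-0.0, 0.78, -0.625, 0.001]
wrist_force: [-3.7, 1.1, 9.8]
grip_width: 0.13
gripper_force: 40.0
```

```bash
python3 chk.py
```

```text
t 8.7 pos [587.5 -57.3  72.3] yaw -77.4 F [-1.6  1.6 10.3] jaw 1.15 | xyz [0.03 0.02 0.  ] rot [-0.002 -0.001  0.003]
plate x [-13.5  14.8] ymin -39.1 top z 105.13891915759646
flange fit [2.600e-02 2.700e-02 6.599e+01] 1498 x [-14.3  14.5]
-38 375 65.2 | -32 308 65.1 | -26 251 65.3 | -20 242 65.3 | -14 288 65.4 | -8 34 65.0 | -2 0  | 
rim x [-14.3  14.1]
[0.39364496 1.01165307 0.0076281 ]
```

Call:
move_arm(
  rows=[
    {"x": 0,"y": 0,"z": 0.1,"ax": 0,"ay": 0,"az": 0,"jaw": 0.5},
    {"x": 0,"y": 0,"z": 0.2,"ax": 0,"ay": 0,"az": 0,"jaw": 0.5},
    {"x": 0,"y": 0,"z": 0.2,"ax": 0,"ay": 0,"az": 0,"jaw": 0.5},
    {"x": 0,"y": 0,"z": 0.2,"ax": 0,"ay": 0,"az": 0,"jaw": 0.5},
    {"x": 0,"y": 0,"z": 0.2,"ax": 0,"ay": 0,"az": 0,"jaw": 0.5},
  ],
)

```text
t: 9.12
ee_pos: [587.5, -57.3, 72.3]
eef_rot: [-0.0, 0.781, -0.625, 0.001]
wrist_force: [-7.1, 2.1, 19.4]
grip_width: 0.134
gripper_force: 40.0
```

```bash
python3 chk.py
```

```text
t 9.17 pos [587.5 -57.3  72.3] yaw -77.4 F [-7.5  2.5 19. ] jaw 1.2 | xyz [ 0.03  0.03 -0.  ] rot [-0.002 -0.001  0.004]
plate x [-13.6  14.8] ymin -39.1 top z 105.14300240465553
flange fit [2.8000e-02 2.5000e-02 6.5912e+01] 1504 x [-14.2  14.5]
-38 376 65.2 | -32 306 65.2 | -26 250 65.3 | -20 244 65.2 | -14 292 65.4 | -8 36 64.7 | -2 0  | 
rim x [-14.3  14.1]
[ 0.77983715  2.08211955 -0.09554393]
```

```bash
sed -i 's/f=roi&(z>tz-14)/f=roi\&(z>max(tz-14,62.5))/' chk.py; cat >> chk.py <<'E'
print('tilt quat->axis z', T_tool(s)[:3,2].round(4))
a=grab('scene');b=grab('side')
cv2.imwrite('pics/fin.png',np.hstack([cv2.resize(a['img'][165:285,240:360],(396,396)),cv2.resize(b['img'][130:250,220:340],(396,396))])[:,:,::-1])
E
python3 chk.py
```

```text
t 9.22 pos [587.5 -57.3  72.3] yaw -77.4 F [-7.4  2.  19.1] jaw 1.16 | xyz [ 0.03  0.02 -0.  ] rot [-0.002 -0.001  0.004]
plate x [-13.6  14.8] ymin -39.1 top z 105.09195511749786
flange fit [-4.0000e-03  3.0000e-02  6.6349e+01] 1437 x [-13.3  14.5]
-38 365 65.3 | -32 286 65.3 | -26 240 65.2 | -20 234 65.2 | -14 283 65.4 | -8 29 65.0 | -2 0  | 
rim x [-14.3  14.1]
[ 0.76083707  2.12676039 -0.02971445]
tilt quat->axis z [ 2.2e-03 -8.0e-04 -1.0e+00]
```

View pics/fin.png

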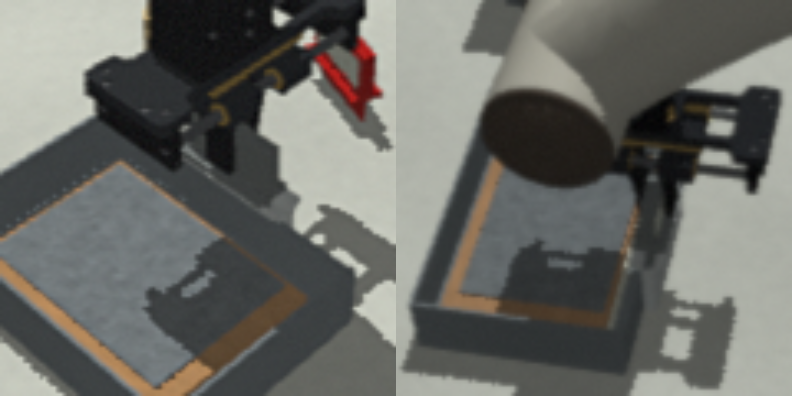

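The final views show the flange level on the rims and the plate upright in the grip. The force has risen to 19 N with no further travel, so the holder is home.

```bash
python3 -c "
from h import *
print(close_job())"
```

```text
the job is handed in; nothing more can be done
None
```

The job is handed in at about 9 s with the holder seated on the rims behind the lip, label side towards the tray's front, and held upright in the gripper at about 19 N downward; I saw no contact with the tape, glue or knife, but did not measure them again at the end.

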